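Tip the last spice jar into the drawer insert

ROBOT

A 6-joint arm with a two-finger parallel gripper is mounted at the origin on a cart in front of the work surface, level with it; the furniture and walls round the work are solid. World frame = base frame: x ahead of the robot, y to its left, z up, the work surface at z = 0. Lengths are in m, angles in rad, forces in N, time in s.
With the tool pointing down it reaches from about 0.325 to 0.9 m from the base axis. Payload 6.1 kg.
Tool frame: the origin (TCP) lies on the centre line of the jaws, within the pads' length; the fingertips stand 22 mm ahead of it and the grasp point (between the pads) lies 3 mm ahead of it (manip.nose_length is the z of the fingertips in the tool frame, in m); z points along the fingers, y is the line along which they close (so a half turn about z gives the same grasp; the last joint's range is limited). The gripper opens to 85 mm and grips with 20 to 120 N. Pads are 22 mm wide; open, the fingers measure 114 mm over their backs; the gripper's body (76 mm by 85 mm) begins 54 mm behind the grasp point. The pads swing forward as they close: fully open they stand 13 mm farther back than shut.
Start: joints at [-1.349, 0.22, 1.526, -0, 1.395, -0.126], TCP at [0.213, -0.588, 0.253] pointing down, gripper open.
Joint ranges: [-2.98, 2.98], [-0.91, 2.08], [0.09, 2.57], [-1.24, 4.39], [0.2, 2.65], [-2.68, 2.68]. Speed limits (rad/s): [2.57, 2.57, 3.01, 3.14, 3.14, 3.14].

INTERFACE

Orientations are given as a rotation vector (axis times angle).
In Python, from station import monitor, eyes, order, manip gives the robot as it stands. The module is installed in compiled form; this text tells all that it offers.
- The arm moves only by the tool play_rows, never from a script. Its argument "increments" is one flat list of numbers, 5 for each row, row after row: the opening in per cent of the stroke, from 0 (shut) to 100 (fully open), then the shift along the tool's x, y, z in units of 60 mm (1.0 is 60 mm), then the turn about the tool's z in units of 8 degrees (1.0 is 8 degrees). A call has 1 to 8 rows; each row shifts and turns the commanded pose from where the row before left it, along the tool's axes as they then stand; what a row does not reach is not made up. A row lasts 1/8 s, in which the tool goes at most 62.5 mm and 10.7 degrees, less where a joint would pass 70% of its speed; a pose out of reach is approached as far as the arm can. A call is refused whole if a number of a shift passes 1 or a number of a turn 1, either way. A call with a gripper value outside its range is refused whole. The fingers move at their own pace and stop on an object; "grip_force" is the grip in N (left out, the last holds). Time passes only in rows, so rows that do not move let the fingers close. It gives the time, the measured TCP pose, the force, the opening and the grip force at its end, in the units of the state.
- monitor.get_state(): the state, without advancing time (a new reading comes with each control period).
- eyes.camera(name): name is "scene" or "top"; returns the picture (400x640x3 uint8, red, green, blue); there is no depth.
- eyes.camera_info(name): a dict with "mtx" (3x3 intrinsics, pixels), "R" (3x3) and "t" (3): a world point X has camera coordinates R X + t. Camera axes: x right, y down, z forward; pixel columns grow to the right and rows downward; lengths in m; the calibration is good to about 2 mm. A picture is of the moment at which its call begins. camera_info takes no time and is no camera call.
- order.close_job(): hands the job in; it is judged then, once.
The state is a dict: "time": time; "joints": joint angles; "qd": joint speeds; "effort": joint torques, N m; "eef_pos": TCP position; "tool_rot": TCP orientation; "wrist_force": force on the tool from outside, world axes, zero at the start; "ft_torque": the same for the moment, N m; "opening": opening from 0.0 (shut) to 1.0 (fully open); "finger_force": force on a finger pad.
Only numpy, scipy, OpenCV 4.12 (cv2) and the standard library are available. Lean on these libraries where they do the work, as an engineer would, in place of code of your own. Each camera call takes 0.05 s, during which the arm holds its last target. There are 200 camera calls.

TASK

One spice jar still stands on the worktop a little way in front of the spice drawer insert, and one lane of the insert is empty. Without picking it up, push the jar along upright until it stands in front of the empty lane, tip it over with a push near its cap so that it falls cap first into that lane, and then push it fully home against the back rail, lying like its two neighbours. Leave the other jars, the kitchen timer, the pepper mill and the salt shaker where they are.

Things in the scene. Friction and masses are not known exactly. Their poses are not given: they have to be found in the camera images.
- jar: The spice jar to put away: clear glass, red flip cap, the only spice jar standing upright. 106 mm tall, 0.09 to 0.15 kg, round: glass 42 mm in diameter, cap (top 20 mm) 45 mm. Origin at the centre of its underside, z along its axis from base to cap. It slides upright when pushed not higher than about 25 mm above its foot and tips over when pushed near the cap.
- jar_cap (a point): Centre of the flat top of that jar's cap, 106 mm from the jar's origin along the jar's z.
- jar_mid (a point): Middle of that jar's axis, 53 mm from its base.
- insert: Light wooden spice drawer insert, fixed: three parallel lanes 54 mm apart between two side rails (24 mm high) and a back rail (34 mm high); 182 mm wide, 118 mm long, open at the front, where jars enter. Origin on the worktop at the middle of its front edge; x runs level along the lanes from the open front to the back rail (roughly away from the robot), y across, z up.
- lane_free: The empty lane of the insert (any of the three). Origin on the worktop under the middle of its open front edge; x runs along the lane to the back rail, whose face is at x = 108 mm; y across, z up. Floor 4 mm above the worktop; dividers 18 mm high stand 47 mm apart on either side, sloping at the foot so that a jar settles in the middle.
- jar_b: Spice jar of the same kind lying in another lane, cap towards the back rail; origin at the centre of its base. Leave it.
- jar_c: Spice jar of the same kind lying in the remaining lane, cap towards the back rail; origin at the centre of its base. Leave it.
- timer: Black and white round wind-up kitchen timer, 61 mm in diameter and 53 mm high, standing on the worktop beside the jar, in front of the insert; origin at the centre of its underside. Leave it.
- pepper: Turned wooden pepper mill, 58 mm in diameter, 170 mm tall, behind the insert. Leave it.
- salt_pot: Glass salt shaker, 44 mm in diameter, 90 mm tall, behind the insert. Leave it.
- honey: Honey jar with a dark lid, 71 mm in diameter, 110 mm tall, right of the insert. Leave it.
There are look-alikes about, which are no part of the job. What is shaped like the jar but blue or yellow is not meant.

How it is judged:
By the outcome, as a careful person would: the job done as asked, in the order asked, and still so for the second after the job is handed in, with the robot touching nothing.
It also fails if it takes over 58 s, if anything falls off the work surface, if the arm or the gripper's body presses on something with over 40 N, if the wrist force passes 120 N, or if a joint passes its speed limit or range.

## Working session

There is one attempt and no reset: what is moved stays moved. The work goes in short steps, Python scripts to look and compute and a tool call to move; the robot and the scene stay as the last step left them, time stands still between calls to the robot, and variables do not carry over. Pictures are saved under pics/ and viewed, at most 10 in all, crops included, and the job is handed in when it is done.

Besides the shell and the picture viewer there is one more tool, called after ">>>" by a JSON object that holds its "api" and its "payload". play_rows: Moves the arm, as the interface text tells. Its arguments: {"type":"object","properties":{"increments":{"type":"array"},"grip_force":{"type":"number"}},"required":["increments"]}

```bash
mkdir -p pics
python3 - <<'E'
from station import monitor, eyes, order, manip
import cv2,numpy as np
s=monitor.get_state();print({k:np.round(v,3) for k,v in s.items()},manip.nose_length)
for n in("scene","top"):
    cv2.imwrite(f"pics/{n}0.png",cv2.cvtColor(eyes.camera(n),cv2.COLOR_RGB2BGR))
    i=eyes.camera_info(n);print(n,i["mtx"],i["R"],-np.array(i["R"]).T@i["t"])
E
```

```text
{'time': np.float64(0.0), 'joints': array([-1.349,  0.221,  1.528,  0.   ,  1.395, -0.126]), 'qd': array([-0.   , -0.   ,  0.001, -0.   , -0.002,  0.001]), 'effort': array([ 1.0000e-03, -4.9690e+01, -3.8939e+01, -0.0000e+00,  1.1000e-02,
       -0.0000e+00]), 'eef_pos': array([ 0.213, -0.587,  0.252]), 'tool_rot': array([-3.092, -0.543,  0.   ]), 'wrist_force': array([ 0.271, -0.316, -0.037]), 'ft_torque': array([-0.017,  0.008,  0.051]), 'finger_force': np.float64(0.0), 'opening': np.float64(1.002)} 0.022
scene [[473.90742117   0.         321.78761904]
 [  0.         473.90742117 201.96619786]
 [  0.           0.           1.        ]] [[-0.65620272 -0.75432739  0.01970227]
 [-0.32084653  0.25528751 -0.91207773]
 [ 0.68297548 -0.60482929 -0.40954368]] [-0.30287008  0.66941294  0.62690628]
top [[443.60063319   0.         323.87614161]
 [  0.         443.60063319 202.8822722 ]
 [  0.           0.           1.        ]] [[ 0.01564083 -0.99974011  0.01658574]
 [-0.99518537 -0.01717043 -0.09649482]
 [ 0.09675453 -0.01499663 -0.99519529]] [ 0.45815757 -0.11234908  1.28938816]
```

View pics/scene0.png

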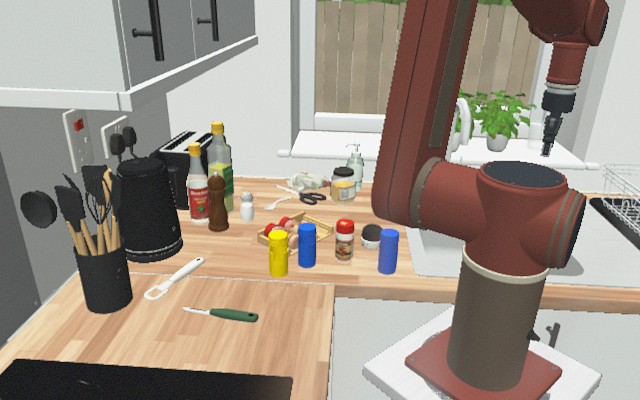

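View pics/top0.png

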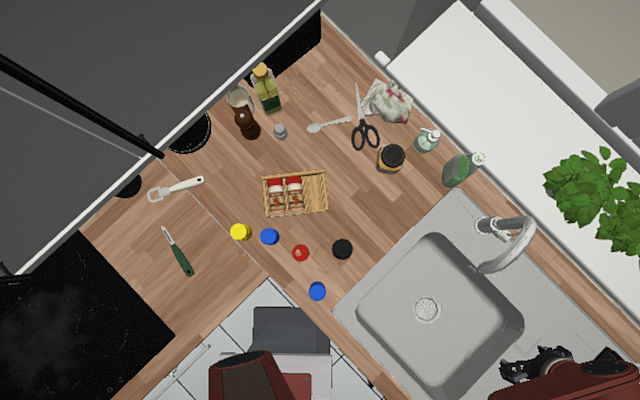

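The top view shows the insert at about (295,194) with its right lane (about 315,192) empty. The red jar is at (301,253) and the timer at (342,249). Blue look-alikes stand at (269,236) and (317,291), and a yellow one at (241,232). I'll enlarge this area next.

Run:
```python
import cv2
a=cv2.imread("pics/top0.png")[155:305,225:375];cv2.imwrite("pics/topc.png",cv2.resize(a,(600,600),interpolation=cv2.INTER_CUBIC))
a=cv2.imread("pics/scene0.png")[190:290,250:410];cv2.imwrite("pics/scc.png",cv2.resize(a,(800,500),interpolation=cv2.INTER_CUBIC))
```

```text
(no output)
```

View pics/topc.png

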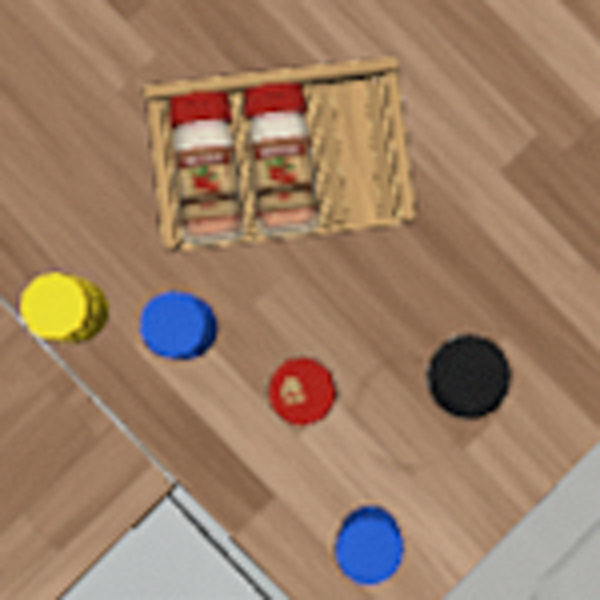

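View pics/scc.png

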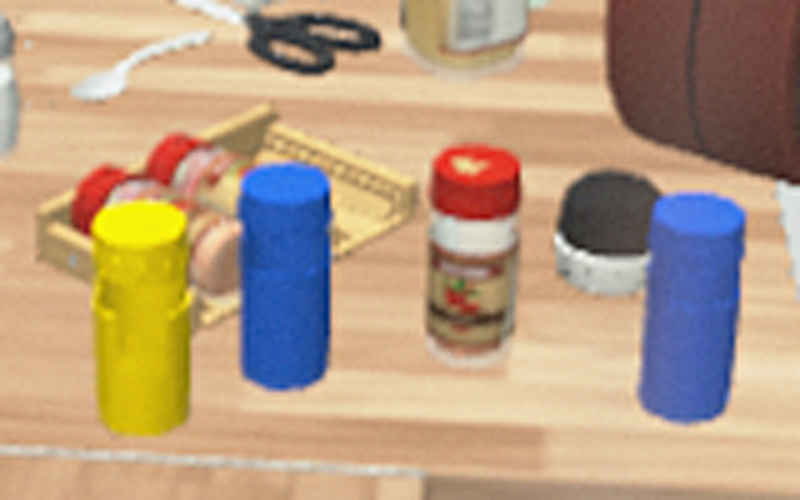

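The crop confirms the empty right lane. Crop pixels: cap centre (303,391), timer (469,377), insert corners (147,90), (397,62), (412,222) and (170,250).

```bash
cat > h.py <<'E'
from station import monitor, eyes, order, manip
import cv2,numpy as np
def ray(n,u,v,z):
    i=eyes.camera_info(n);R=np.array(i["R"]);C=-R.T@i["t"]
    d=R.T@np.linalg.solve(i["mtx"],[u,v,1]);return (C+d*(z-C[2])/d[2])[:2]
def tc(x,y,z): return ray("top",(x+.5)/4-.5+225,(y+.5)/4-.5+155,z)
def sc(x,y,z): return ray("scene",(x+.5)/5-.5+250,(y+.5)/5-.5+190,z)
def proj(n,X):
    i=eyes.camera_info(n);p=np.array(i["mtx"])@(np.array(i["R"])@X+i["t"]);return p[:2]/p[2]
E
python3 - <<'E'
from h import *
from scipy.optimize import least_squares
np.set_printoptions(precision=4,suppress=True)
for n,p in dict(jar=(303,391,.106),timer=(469,377,.053),blue1=(174,325,.106),blue2=(369,543,.106),yel=(54,307,.106)).items(): print(n,tc(*p))
print("scene jar",sc(477,162,.106),"b1",sc(286,180,.106),"b2",sc(697,212,.106),'timer',sc(610,205,.053))
obs=[((.118,.091,.034),(146,89)),((.118,-.091,.034),(399,61)),((0,-.091,.024),(413,222)),((0,.091,.024),(168,250))]
def W(p,l):
    c,s=np.cos(p[2]),np.sin(p[2]);return np.array([p[0]+c*l[0]-s*l[1],p[1]+s*l[0]+c*l[1],l[2]])
f=lambda p:np.concatenate([proj("top",W(p,l))-((np.array(o)+.5)/4-.5+[225,155]) for l,o in obs])
r=least_squares(f,[.45,-.05,0]);p=r.x;print(p,np.degrees(p[2]),r.fun)
for x in(-.2,-.1,0,.108):print(x,W(p,(x,-.054,0)))
R=np.array([[np.cos(p[2]),np.sin(p[2])],[-np.sin(p[2]),np.cos(p[2])]])
o=W(p,(0,-.054,0))[:2]
for n,q in dict(jar=(303,391,.106),timer=(469,377,.053),blue1=(174,325,.106),blue2=(369,543,.106),yel=(54,307,.106)).items(): print(n,"lane",R@(tc(*q)-o))
# verify in scene
print([proj("scene",W(p,l))for l,_ in obs], [proj("scene",np.r_[tc(303,391,.106),.106])])
E
```

```text
jar [ 0.4404 -0.07  ]
timer [ 0.451  -0.1829]
blue1 [0.4826 0.0165]
blue2 [ 0.3418 -0.1154]
yel [0.4933 0.0963]
scene jar [ 0.4395 -0.0657] b1 [0.4833 0.0198] b2 [ 0.3358 -0.1106] timer [ 0.4348 -0.1602]
[ 0.5478 -0.0562  0.1302] 7.458141741486855 [-0.1171 -0.4537 -0.0125 -0.475   1.1407  0.3567 -1.0026  0.5465]
-0.2 [ 0.3565 -0.1357  0.    ]
-0.1 [ 0.4556 -0.1228  0.    ]
0 [ 0.5548 -0.1098  0.    ]
0.108 [ 0.6619 -0.0958  0.    ]
jar lane [-0.1082  0.0543]
timer lane [-0.1124 -0.0591]
blue1 lane [-0.0551  0.1346]
blue2 lane [-0.2119  0.0221]
yel lane [-0.0342  0.2124]
[array([257.9606, 230.2346]), array([304.6386, 209.4847]), array([335.1976, 225.1006]), array([289.1194, 248.6219])] [array([346.0236, 221.388 ])]
```

>>> {"api": "play_rows", "payload": {"increments": [100,0.45,-0.69,0,0,100,0.45,-0.69,0,0,100,0.45,-0.69,0,0,100,0.45,-0.69,0,0,100,0.45,-0.69,0,0,100,0.45,-0.69,0,0,100,0.45,-0.69,0,0,100,0.45,-0.69,0,0]}}

```text
time: 1.1
eef_pos: [0.3031, -0.2009, 0.253]
tool_rot: [-3.094, -0.543, -0.0]
wrist_force: [1.2, -0.1, -0.1]
opening: 0.998
finger_force: 0.0
```

>>> {"api": "play_rows", "payload": {"increments": [100,0.45,-0.69,0,0,100,0.45,-0.69,0,0,100,0.45,-0.69,0,0,100,0.48,-0.71,0,0,100,0,0,0,-1,100,0,0,0,-1,100,0,0,0,-1,100,0,0,0,-1]}}

```text
time: 2.1
eef_pos: [0.3493, -0.0081, 0.2529]
tool_rot: [-2.821, -1.382, 0.001]
wrist_force: [-1.1, 0.2, 0.3]
opening: 0.998
finger_force: 0.0
```

>>> {"api": "play_rows", "payload": {"increments": [100,0,0,0,-0.49,100,0,0,0.8,0,100,0,0,0.8,0,100,0,0,0,0]}}

```text
time: 2.6
eef_pos: [0.3463, -0.0075, 0.1539]
tool_rot: [-2.771, -1.468, 0.01]
wrist_force: [0.4, 0.1, 0.4]
opening: 1.003
finger_force: 0.0
```

>>> {"api": "play_rows", "payload": {"increments": [100,0,0,0.6,0,100,0,0,0.6,0,100,0,0,0.5,0,100,0,0,0.4,0,100,0,0,0,0]}}

```text
time: 3.22
eef_pos: [0.3496, -0.0083, 0.0316]
tool_rot: [-2.775, -1.471, 0.002]
wrist_force: [-0.6, 0.0, -0.5]
opening: 1.001
finger_force: 0.0
```

Run:
```python
from h import *
s=monitor.get_state();print(s["eef_pos"],s["tool_rot"],s["wrist_force"])
a=eyes.camera("top")[155:305,225:375,::-1];b=eyes.camera("scene")[190:290,250:410,::-1]
cv2.imwrite("pics/m1.png",np.hstack([cv2.resize(a,(400,400),interpolation=2),cv2.resize(b,(400,250),interpolation=2)[:250].copy() if 0 else cv2.copyMakeBorder(cv2.resize(b,(400,250),interpolation=2),0,150,0,0,0)]))
```

```text
[ 0.34955733 -0.00834397  0.03162298] [-2.77472014e+00 -1.47053238e+00  2.17194894e-03] [-0.56056737  0.01689069 -0.53841982]
```

View pics/m1.png

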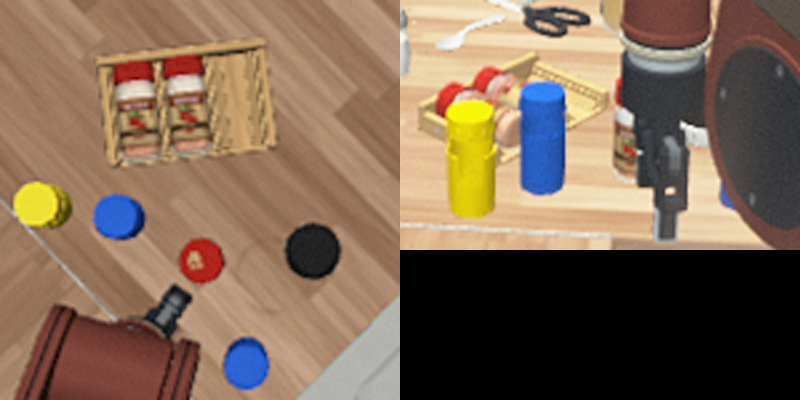

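The top view has the open finger lined up with the jar. In the scene view the upper finger linkage may bulge outward, so I'll zoom in before pushing.

Run:
```python
from h import *
np.set_printoptions(precision=1,suppress=True)
a=eyes.camera("top")[235:305,265:345,::-1];b=eyes.camera("scene")[200:300,320:400,::-1]
cv2.imwrite("pics/m2.png",np.hstack([cv2.copyMakeBorder(cv2.resize(a,(400,350),interpolation=2),0,150,0,0,0),cv2.resize(b,(400,500),interpolation=2)]))
d=np.array([.827,-.562,0]);T=np.array([.3496,-.0083,0])
for r in(0,.057,.075):
  for z in(.01,.03,.06,.1):
    X=T+d*r+[0,0,z];t=proj("top",X);s=proj("scene",X);print(r,z,(t-[265,235])*5+2,(s-[320,200])*5+[402,2])
```

```text
0 0.01 [ 73.1 245.4] [562.6 397.4]
0 0.03 [ 70.1 248.4] [564.5 361. ]
0 0.06 [ 65.5 253.1] [567.6 305.3]
0 0.1 [ 58.9 259.8] [571.7 229.1]
0.057 0.01 [131.4 162.6] [542.  332.6]
0.057 0.03 [129.4 164.3] [543.7 297.4]
0.057 0.06 [126.2 166.9] [546.4 243.5]
0.057 0.1 [121.7 170.6] [550.  169.9]
0.075 0.01 [149.7 136.5] [535.9 313.4]
0.075 0.03 [148.  137.8] [537.5 278.5]
0.075 0.06 [145.2 139.8] [540.1 225.2]
0.075 0.1 [141.4 142.6] [543.6 152.4]
```

View pics/m2.png

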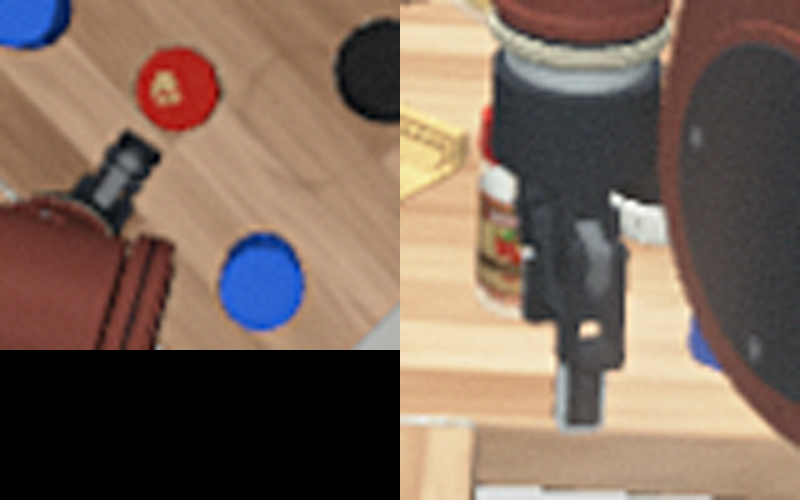

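The zoom shows finger knuckles sticking out about 16 mm past the fingertips when open, so the back of a finger would touch high on the jar. I'll push with the flat side of the shut fingertips (tool x) instead, keeping the body above the cap.

>>> {"api": "play_rows", "payload": {"increments": [0,0,0,-0.41,0,0,0,0,0,0.9,0,0,0,0,0.9,0,0,0,0,0.9,0,0,0,0,0.9,0,0,0,0,0.9,0,0,0,0,0.9,0,0,0,0,0.9]}}

```text
time: 4.42
eef_pos: [0.3507, -0.0086, 0.0573]
tool_rot: [3.138, 0.143, 0.004]
wrist_force: [0.2, 0.4, -0.2]
opening: 0.002
finger_force: 0.0
```

>>> {"api": "play_rows", "payload": {"increments": [0,0,0,0,0.9,0,0,0,0,0.9,0,0,0,0,0.9,0,0,0,0,0.9,0,0,0,0,0.9,0,0,0,0,0.45,0,0,0,0,0,0,0,0,0,0]}}

```text
time: 5.42
eef_pos: [0.3501, -0.0085, 0.0566]
tool_rot: [-3.004, 0.921, -0.002]
wrist_force: [-0.5, -0.0, -0.3]
opening: 0.001
finger_force: 0.0
```

```bash
cat >> h.py <<'E'
def st():
    s=monitor.get_state();r=cv2.Rodrigues(np.array(s["tool_rot"],float))[0]
    print("t",round(float(s["time"]),2),"tcp",np.round(s["eef_pos"],4),"yaw x",round(np.degrees(np.arctan2(r[1,0],r[0,0])),1),"F",np.round(s["wrist_force"],1));return s
def red():
    a=eyes.camera("top");h=cv2.cvtColor(a,cv2.COLOR_RGB2HSV)
    m=(((h[...,0]<8)|(h[...,0]>172))&(h[...,1]>150)&(h[...,2]>110)).astype(np.uint8)
    n,_,S,c=cv2.connectedComponentsWithStats(m)
    for k in range(1,n):
        u,v=c[k]
        if S[k,4]>25 and 225<u<375 and 150<v<300: print("red",np.round(c[k],1),S[k],np.round(ray("top",u,v,.106),4))
    return a
E
python3 -c "
from h import *
st();a=red();b=eyes.camera('scene')[200:300,320:400]
cv2.imwrite('pics/m3.png',np.hstack([cv2.resize(a[225:305,265:345],(400,400),interpolation=2),cv2.resize(b,(320,400),interpolation=2)])[...,::-1])"
```

```text
t 5.42 tcp [ 0.3501 -0.0085  0.0566] yaw x -34.1 F [-0.5 -0.  -0.3]
red [293.1 179.3] [286 176  15   8  98] [ 0.6355 -0.0463]
red [274.4 181.4] [267 178  16   8  97] [0.6289 0.0037]
red [300.3 252.3] [292 244  17  17 186] [ 0.4405 -0.0698]
```

View pics/m3.png

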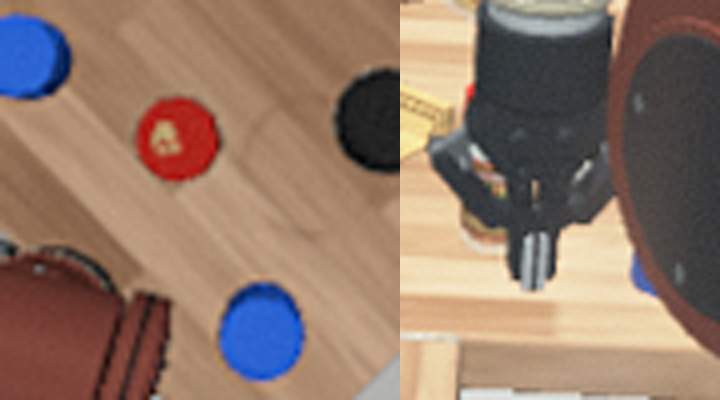

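>>> {"api": "play_rows", "payload": {"increments": [0,0.4,0,0,0,0,0.4,0,0,0,0,0.25,0,0,0,0,0.1,0,0,0,0,0.1,0,0,0,0,0.05,0,0,0,0,0.05,0,0,0,0,0,0,0,0]}}

```text
time: 6.52
eef_pos: [0.4165, -0.0537, 0.0559]
tool_rot: [-3.003, 0.922, 0.0]
wrist_force: [-0.2, -0.2, 0.4]
opening: 0.001
finger_force: 0.2
```

```bash
python3 -c "
from h import *
st();red()"
```

```text
t 6.53 tcp [ 0.4165 -0.0537  0.0559] yaw x -34.1 F [-0.2 -0.2  0.4]
red [293.1 179.3] [286 176  15   8  99] [ 0.6355 -0.0465]
red [274.3 181.4] [267 178  16   8  97] [0.629 0.004]
red [304.  245.5] [296 241  15  12  99] [ 0.4586 -0.0793]
```

>>> {"api": "play_rows", "payload": {"increments": [0,-0.2,0,0,0,0,-0.2,0,0,0,0,0,0,0,0,0,0,0,0,0]}}

```text
time: 7.08
eef_pos: [0.3969, -0.0403, 0.0561]
tool_rot: [3.003, -0.922, 0.001]
wrist_force: [0.2, 0.2, 0.5]
opening: 0.001
finger_force: 0.0
```

```bash
python3 -c "
from h import *
st();red()"
```

```text
t 7.08 tcp [ 0.3969 -0.0403  0.0561] yaw x -34.1 F [0.2 0.2 0.5]
red [293.1 179.3] [286 176  15   8  99] [ 0.6355 -0.0465]
red [274.2 181.4] [267 178  16   8  98] [0.629  0.0042]
red [301.  251.7] [293 244  16  17 184] [ 0.4423 -0.0715]
```

>>> {"api": "play_rows", "payload": {"increments": [0,-0.35,0,0,0,0,0,0,0.24,0,0,0.25,0,0,0,0,0.15,0,0,0,0,0.1,0,0,0,0,0.1,0,0,0,0,0,0,0,0]}}

```text
time: 8.0
eef_pos: [0.4096, -0.0491, 0.0416]
tool_rot: [-3.003, 0.923, -0.0]
wrist_force: [0.0, 0.1, 0.0]
opening: -0.003
finger_force: 0.0
```

```bash
python3 -c "
from h import *
st();red()"
```

```text
t 8.0 tcp [ 0.4096 -0.0491  0.0416] yaw x -34.2 F [0.  0.1 0. ]
red [293.1 179.3] [286 176  15   8 100] [ 0.6355 -0.0463]
red [274.2 181.4] [267 178  16   8  98] [0.629  0.0042]
red [302.2 248.5] [293 244  17  11 109] [ 0.4507 -0.0745]
```

>>> {"api": "play_rows", "payload": {"increments": [0,0.08,0,0,0,0,0.05,0,0,0,0,0.05,0,0,0,0,0.05,0,0,0,0,0,0,0,0]}}

```text
time: 8.68
eef_pos: [0.4208, -0.0567, 0.0415]
tool_rot: [3.003, -0.923, 0.0]
wrist_force: [-0.7, 0.7, 0.3]
opening: 0.004
finger_force: 0.0
```

```bash
python3 -c "
from h import *
st();red()"
```

```text
t 8.68 tcp [ 0.4208 -0.0567  0.0415] yaw x -34.2 F [-0.7  0.7  0.3]
red [293.1 179.3] [286 176  15   8 100] [ 0.6356 -0.0463]
red [274.2 181.4] [267 178  16   8  98] [0.629  0.0042]
red [305.5 243.7] [297 239  16  11  98] [ 0.4634 -0.0832]
```

>>> {"api": "play_rows", "payload": {"increments": [0,-0.1,0,0,0,0,-0.15,0,0,0,0,-0.1,0,0,0,0,0,0,0,0]}}

```text
time: 9.22
eef_pos: [0.4026, -0.0443, 0.0414]
tool_rot: [3.003, -0.922, -0.0]
wrist_force: [0.6, -0.5, -0.6]
opening: -0.003
finger_force: 0.0
```

```bash
python3 -c "
from h import *
st();red()"
```

```text
t 9.22 tcp [ 0.4026 -0.0443  0.0414] yaw x -34.1 F [ 0.6 -0.5 -0.6]
red [293.1 179.3] [286 176  15   8  99] [ 0.6355 -0.0465]
red [274.3 181.4] [267 178  16   8  97] [0.629 0.004]
red [302.7 249.3] [294 242  17  16 183] [ 0.4485 -0.0759]
```

>>> {"api": "play_rows", "payload": {"increments": [0,0.15,0,0,0,0,0.1,0,0,0,0,0.1,0,0,0,0,0.1,0,0,0,0,0.1,0,0,0,0,0.1,0,0,0,0,0.1,0,0,0,0,0.1,0,0,0]}}

```text
time: 10.28
eef_pos: [0.4457, -0.0736, 0.0415]
tool_rot: [3.003, -0.922, -0.0]
wrist_force: [0.4, 0.1, 0.1]
opening: 0.001
finger_force: 0.3
```

>>> {"api": "play_rows", "payload": {"increments": [0,0.1,0,0,0,0,0.1,0,0,0,0,0.07,0,0,0,0,0.05,0,0,0,0,0.03,0,0,0,0,0,0,0,0]}}

```text
time: 11.02
eef_pos: [0.4629, -0.0852, 0.0415]
tool_rot: [3.003, -0.922, 0.0]
wrist_force: [0.5, -0.4, -0.1]
opening: -0.0
finger_force: 0.0
```

```bash
python3 -c "
from h import *
st();red()"
```

```text
t 11.03 tcp [ 0.4629 -0.0852  0.0415] yaw x -34.2 F [ 0.5 -0.4 -0.1]
red [293.1 179.3] [286 176  15   8  99] [ 0.6355 -0.0465]
red [274.3 181.3] [267 178  16   8  99] [0.6291 0.004 ]
red [318.1 226.1] [313 224  11   6  35] [ 0.5106 -0.1159]
```

>>> {"api": "play_rows", "payload": {"increments": [0,0.08,0,0,0,0,0.1,0,0,0,0,0.1,0,0,0,0,0.06,0,0,0,0,0.03,0,0,0,0,-0.05,0,0,0,0,-0.1,0,0,0,0,-0.1,0,0,0]}}

```text
time: 12.08
eef_pos: [0.4682, -0.0888, 0.0414]
tool_rot: [-3.003, 0.922, 0.0]
wrist_force: [0.3, 0.5, 0.1]
opening: 0.004
finger_force: 0.0
```

>>> {"api": "play_rows", "payload": {"increments": [0,-0.2,0,0,0,0,-0.3,0,0,0,0,-0.2,0,0,0,0,0,0,0,0]}}

```text
time: 12.58
eef_pos: [0.4331, -0.065, 0.0414]
tool_rot: [-3.003, 0.922, 0.001]
wrist_force: [0.4, -0.1, 0.3]
opening: -0.001
finger_force: 0.0
```

Run:
```python
from h import *
st();a=red();b=eyes.camera('scene')[190:290,250:410]
cv2.imwrite('pics/m4.png',np.hstack([cv2.resize(a[155:275,245:365],(400,400),interpolation=2),cv2.copyMakeBorder(cv2.resize(b,(400,250),interpolation=2),0,150,0,0,0)])[...,::-1])
```

```text
t 12.57 tcp [ 0.4331 -0.065   0.0414] yaw x -34.1 F [ 0.4 -0.1  0.3]
red [293.1 179.3] [286 176  15   8 100] [ 0.6355 -0.0463]
red [274.3 181.3] [267 178  16   8  99] [0.6291 0.004 ]
red [318.9 228.1] [311 220  16  17 191] [ 0.5054 -0.118 ]
```

View pics/m4.png

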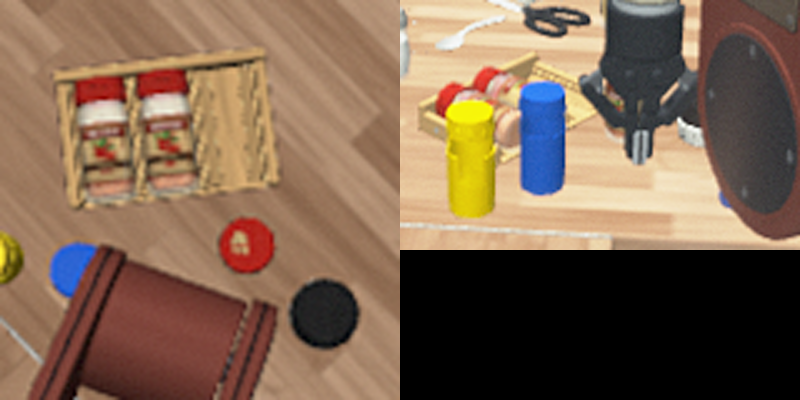

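The top view shows the jar upright with its cap at (247,245) in the crop, centred in front of the empty lane. Next I raise, turn to the lane direction and get behind the cap.

>>> {"api": "play_rows", "payload": {"increments": [0,0,0,-0.59,0,0,0,0,-0.59,0,0,0,0,0,-0.9,0,0,0,0,-0.9,0,0,0,0,-0.9,0,0,0,0,-0.9,0,0,0,0,-0.9,0,0,0,0,-0.7]}}

```text
time: 13.68
eef_pos: [0.4346, -0.066, 0.1126]
tool_rot: [3.134, 0.209, 0.001]
wrist_force: [-0.1, -0.3, 0.1]
opening: -0.001
finger_force: 0.0
```

>>> {"api": "play_rows", "payload": {"increments": [0,-0.08,0.33,0,0,0,0,0.4,0,0,0,0,0.3,0,0,0,0,0,0,0]}}

```text
time: 14.18
eef_pos: [0.4377, -0.1287, 0.1125]
tool_rot: [3.135, 0.201, 0.001]
wrist_force: [-0.3, -0.3, -0.6]
opening: -0.003
finger_force: 0.0
```

```bash
python3 -c "
from h import *
st();red()"
```

```text
t 14.18 tcp [ 0.4377 -0.1287  0.1125] yaw x 7.3 F [-0.3 -0.3 -0.6]
red [293.1 179.3] [286 176  15   8 100] [ 0.6356 -0.0463]
red [274.2 181.4] [267 178  16   8  98] [0.629  0.0042]
red [321.  225.2] [313 220  14  13 104] [ 0.5131 -0.1233]
```

>>> {"api": "play_rows", "payload": {"increments": [0,0.25,-0.03,0,0,0,0.25,0,0,0,0,0.1,0,0,0,0,0.1,0,0,0,0,0.1,0,0,0,0,0.1,0,0,0,0,0.1,0,0,0,0,0.1,0,0,0]}}

```text
time: 15.22
eef_pos: [0.5028, -0.1172, 0.1123]
tool_rot: [3.135, 0.204, 0.0]
wrist_force: [-0.8, -0.0, -0.6]
opening: 0.003
finger_force: 0.0
```

>>> {"api": "play_rows", "payload": {"increments": [0,0.1,0,0,0,0,0.1,0,0,0,0,0.1,0,0,0,0,0,0,0,0,0,0,0,0,0,0,0,0,0,0]}}

```text
time: 15.98
eef_pos: [0.5201, -0.1148, 0.1123]
tool_rot: [-3.135, -0.204, 0.0]
wrist_force: [-0.1, 0.1, -0.8]
opening: 0.006
finger_force: 0.0
```

```bash
python3 -c "
from h import *
st();red()"
```

```text
t 15.97 tcp [ 0.5201 -0.1148  0.1123] yaw x 7.4 F [-0.1  0.1 -0.8]
red [292.9 179.3] [286 176  15   8  96] [ 0.6356 -0.0458]
red [274.4 181.4] [267 178  16   8  98] [0.629  0.0038]
red [315.2 186.9] [308 184  14   8  69] [ 0.616  -0.1061]
```

>>> {"api": "play_rows", "payload": {"increments": [0,-0.3,0,-0.2,0,0,-0.4,0,-0.2,0,0,-0.4,0,0,0,0,-0.4,0,0,0,0,0,0,0,0]}}

```text
time: 16.65
eef_pos: [0.43, -0.1265, 0.1362]
tool_rot: [-3.135, -0.202, 0.0]
wrist_force: [-0.1, 0.1, 0.2]
opening: -0.003
finger_force: 0.0
```

Run:
```python
from h import *
st();a=red();b=eyes.camera('scene')[190:290,250:410]
cv2.imwrite('pics/m5.png',np.hstack([cv2.resize(a[155:275,245:365],(480,480),interpolation=2),cv2.copyMakeBorder(cv2.resize(b,(320,200),interpolation=2),0,280,0,0,0)])[...,::-1])
```

```text
t 16.65 tcp [ 0.43   -0.1265  0.1362] yaw x 7.4 F [-0.1  0.1  0.2]
red [293.  179.3] [286 176  15   8  97] [ 0.6356 -0.046 ]
red [274.3 181.4] [267 178  16   8  99] [0.629 0.004]
red [313.4 187.6] [306 184  16   9 100] [ 0.6139 -0.1013]
```

View pics/m5.png

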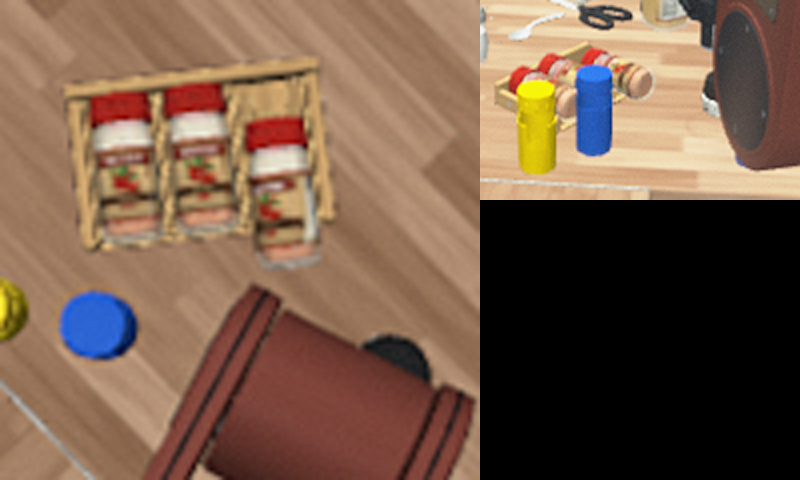

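The jar lies cap first in the free lane, with its base (288,262) about 30 mm short of the neighbours' line. The neighbours have not moved. Now I push it home.

>>> {"api": "play_rows", "payload": {"increments": [0,0.5,0,0,0,0,0.5,0,0,0,0,0,0,0.6,0,0,0,0,0.6,0,0,0,0,0.4,0,0,0,0,0,0]}}

```text
time: 17.5
eef_pos: [0.4895, -0.1178, 0.0382]
tool_rot: [-3.133, -0.205, 0.006]
wrist_force: [-0.1, -0.1, 0.6]
opening: -0.004
finger_force: 0.0
```

>>> {"api": "play_rows", "payload": {"increments": [0,0.2,0,0,0,0,0.15,0,0,0,0,0.1,0,0,0,0,0.1,0,0,0,0,0.1,0,0,0,0,0.1,0,0,0,0,0.05,0,0,0,0,0,0,0,0]}}

```text
time: 18.5
eef_pos: [0.5384, -0.1125, 0.0403]
tool_rot: [-3.135, -0.204, -0.0]
wrist_force: [-0.9, 0.9, -0.0]
opening: 0.004
finger_force: 0.0
```

```bash
python3 -c "
from h import *
st();red()"
```

```text
t 18.5 tcp [ 0.5384 -0.1125  0.0403] yaw x 7.5 F [-0.9  0.9 -0. ]
red [292.4 179.1] [286 176  15   8  90] [ 0.6359 -0.0443]
red [312.6 179.9] [305 177  16   7  87] [ 0.6349 -0.0987]
red [274.3 181.3] [267 178  16   8  99] [0.6291 0.004 ]
```

>>> {"api": "play_rows", "payload": {"increments": [0,0.04,0,0,0,0,0.04,0,0,0,0,0.03,0,0,0,0,0,0,0,0]}}

```text
time: 19.05
eef_pos: [0.5449, -0.1116, 0.0404]
tool_rot: [3.135, 0.204, 0.0]
wrist_force: [0.0, 0.4, 0.8]
opening: 0.003
finger_force: 0.0
```

>>> {"api": "play_rows", "payload": {"increments": [0,0.02,0,0,0,0,0,0,0,0]}}

```text
time: 19.3
eef_pos: [0.546, -0.1115, 0.0403]
tool_rot: [3.135, 0.204, 0.0]
wrist_force: [1.3, 0.3, 0.3]
opening: 0.001
finger_force: 0.0
```

>>> {"api": "play_rows", "payload": {"increments": [0,0.02,0,0,0,0,0,0,0,0]}}

```text
time: 19.55
eef_pos: [0.5472, -0.1113, 0.0403]
tool_rot: [3.135, 0.204, 0.0]
wrist_force: [-0.7, 0.6, 0.0]
opening: -0.001
finger_force: 0.0
```

>>> {"api": "play_rows", "payload": {"increments": [0,0.02,0,0,0,0,0,0,0,0]}}

```text
time: 19.8
eef_pos: [0.5484, -0.1112, 0.0403]
tool_rot: [3.135, 0.204, 0.0]
wrist_force: [0.3, -0.2, 1.0]
opening: 0.001
finger_force: 0.0
```

>>> {"api": "play_rows", "payload": {"increments": [0,0.02,0,0,0,0,0,0,0,0]}}

```text
time: 20.05
eef_pos: [0.5488, -0.1111, 0.0402]
tool_rot: [-3.135, -0.204, 0.002]
wrist_force: [-4.5, -0.4, 3.5]
opening: 0.002
finger_force: 2.5
```

```bash
python3 -c "
from h import *
st();red()"
```

```text
t 20.05 tcp [ 0.5488 -0.1111  0.0402] yaw x 7.5 F [-4.5 -0.4  3.5]
red [312.7 176.2] [305 173  15   8  88] [ 0.6449 -0.099 ]
red [290.4 179.1] [286 176  11   8  62] [ 0.636  -0.0391]
red [274.3 181.4] [267 178  16   8  99] [0.629 0.004]
```

Contact with the back rail shows as a 4.5 N force. I'll back away, rise clear and check.

>>> {"api": "play_rows", "payload": {"increments": [0,-0.1,0,0,0,0,-0.3,0,0,0,0,-0.4,0,0,0,0,0,0,-0.8,0,0,0,0,-0.8,0,0,-0.6,0,-0.8,0,0,-0.6,0,-0.5,0,0,0,0,0,0]}}

```text
time: 21.1
eef_pos: [0.4309, -0.1274, 0.2174]
tool_rot: [3.132, 0.202, 0.01]
wrist_force: [0.6, 0.1, 0.7]
opening: -0.005
finger_force: 0.0
```

Run:
```python
from h import *
st();a=red();b=eyes.camera('scene')[190:290,250:410]
cv2.imwrite('pics/m6.png',np.hstack([cv2.resize(a[155:275,245:365],(480,480),interpolation=2),cv2.copyMakeBorder(cv2.resize(b,(320,200),interpolation=2),0,280,0,0,0)])[...,::-1])
```

```text
t 21.1 tcp [ 0.4309 -0.1274  0.2174] yaw x 7.4 F [0.6 0.1 0.7]
red [311.9 176.5] [305 173  15   8 100] [ 0.644  -0.0967]
red [293.  179.3] [286 176  15   8  97] [ 0.6356 -0.046 ]
red [274.3 181.4] [267 178  16   8  99] [0.629 0.004]
```

View pics/m6.png

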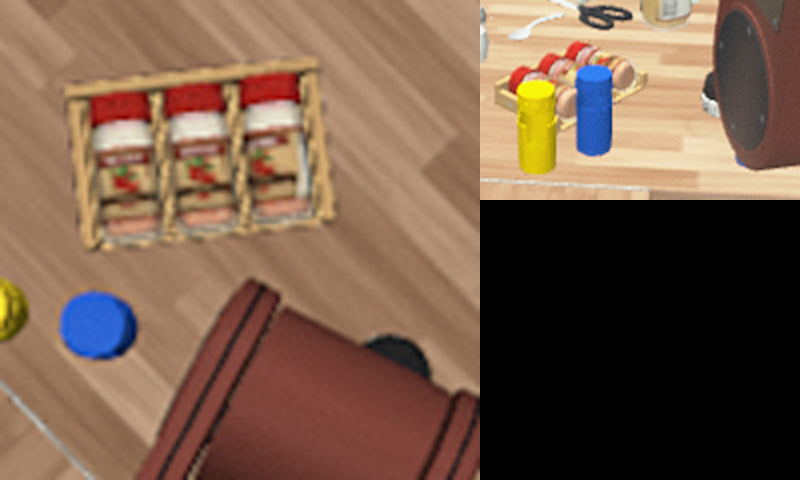

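The jar lies home in line with its neighbours: its cap centroid is at (311.9,176.5) against about (311.7,177.2) expected. The neighbouring jars have not moved, so I'm handing in.

```bash
python3 -c "
from station import order
print(order.close_job())"
```

```text
the job is handed in; nothing more can be done
None
```

The jar lies cap first in the free lane, fully home against the back rail in line with its two neighbours. I handed the job in at about 21 s; the jar leaned about 4–6° as it was pushed along, and nothing else was seen to move.

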